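Set the swivel fence of the baguette board to its bias mark

ROBOT

A 7-joint arm with a two-finger parallel gripper is mounted at the origin on a cart in front of the work surface, level with it; the furniture and walls round the work are solid. World frame = base frame: x ahead of the robot, y to its left, z up, the work surface at z = 0. Lengths are in m, angles in rad, forces in N, time in s.
With the tool pointing down it reaches from about 0.35 to 0.9 m from the base axis. Payload 7.2 kg.
Tool frame: the origin (TCP) lies on the centre line of the jaws, within the pads' length; the fingertips stand 19 mm ahead of it and the grasp point (between the pads) is the TCP; z points along the fingers, y is the line along which they close (so a half turn about z gives the same grasp; the last joint's range is limited). The gripper opens to 88 mm and grips with 3 to 60 N. Pads are 20 mm wide; open, the fingers measure 115 mm over their backs; the gripper's body (75 mm by 178 mm) begins 61 mm behind the grasp point.
Start: joints at [1.264, 0.411, -0.013, 1.596, 0.006, 1.134, -0.082], TCP at [0.148, -0.607, 0.242] pointing down, gripper open.
Joint ranges: [-2.95, 2.95], [-0.29, 1.99], [-1.47, 1.44], [0.14, 2.54], [-1.03, 4.17], [0.13, 1.85], [-2.86, 2.86]. Speed limits (rad/s): [2.39, 2.39, 3.01, 3.01, 3.14, 3.14, 3.14].

INTERFACE

Orientations are given as a unit quaternion [x, y, z, w].
In Python, from bench import read_state, imaging, close_job gives the robot as it stands.
- The arm moves only by the tool apply_moves, never from a script. Its arguments are lists of equal length, an entry for each row: "fingers": the finger opening in m, from 0 to 0.0878; "xyz": the shift along the world's x, y, z in m, a list of three; "yaw": the turn about the world's z in degrees. In form: {"fingers": [fingers, ...], "xyz": [[dx, dy, dz], ...], "yaw": [yaw, ...]}. A call has 1 to 20 rows; each row shifts and turns the commanded pose from where the row before left it; what a row does not reach is not made up. A row lasts 1/12 s, in which the tool goes at most 41.7 mm and 7.16 degrees, less where a joint would pass 70% of its speed; a pose out of reach is approached as far as the arm can. A call with a gripper value outside its range is refused whole. The fingers move at their own pace and stop on an object; "force" is the grip in N (left out, the last holds). Time passes only in rows, so rows that do not move let the fingers close. It gives the time, the measured TCP pose, the force, the opening and the grip force at its end, in the units of the state.
- read_state(): the state, without advancing time (a new reading comes with each control period).
- imaging.capture(name): name is "scene" or "top" or "wrist"; returns the picture (400x640x3 uint8, blue, green, red); there is no depth.
- imaging.calibration(name): a dict with "vfov" (degrees; the focal length in pixels is half the picture's height over the tangent of half this angle, whatever the lens; pixels are square), "cx", "cy" (the principal point, pixels), "R" (3x3) and "t" (3): a world point X has camera coordinates R X + t. Camera axes: x right, y down, z forward; pixel columns grow to the right and rows downward; lengths in m; the calibration is good to about 2 mm. A picture is of the moment at which its call begins: read the wrist's pose just before it. calibration takes no time and is no camera call; for the wrist camera it gives the pose at the moment of the call.
- close_job(): hands the job in; it is judged then, once.
The state is a dict: "time": time; "q": joint angles; "joint_velocities": joint speeds; "effort": joint torques, N m; "ee_pos": TCP position; "tcp_rot": TCP orientation; "wrist_force": force on the tool from outside, world axes, zero at the start; "wrist_torque": the same for the moment, N m; "grip_width": opening from 0.0 (shut) to 1.0 (fully open); "finger_force": force on a finger pad.
Only numpy, scipy, OpenCV 4.12 (cv2) and the standard library are available. Lean on these libraries where they do the work, as an engineer would, in place of code of your own. Each camera call takes 0.05 s, during which the arm holds its last target. There are 200 camera calls.

TASK

The next baguettes are to be cut on the bias, so reset the fence of the bread slicing board: its wing knob has been overtightened, so loosen it, swing the fence until its pointer stands on the long scale line that ends in a dot, and nip the knob up again to about 0.3 newton metres, no more. Do not drag the fence round while it is still clamped, and leave the tongs, the hand stamp and the saucer where they are.

Things in the scene. Friction and masses are not known exactly. Their poses are not given: they have to be found in the camera images.
- bread_board: Fixed light wooden slicing board, 240 (x) x 300 (y) x 22 mm on short feet. Origin at the centre of its underside; x points away from the robot, y to the left along its length. Two slotted steel uprights (knife gate, 74 mm above the wood) stand near its right end at y = -133 mm, fixed.
- fence_pivot (a point): The vertical axis on which the fence turns, at the height of the board's wooden face (22 mm above the counter), in the board's frame at x = 80 mm, y = -105 mm.
- fence (a joint): Angle of the swivel fence, rad. 0: along the board's y axis (square to the knife); grows as its free end swings towards the robot (anticlockwise from above). Stops at -0.03 and 0.84. With the clamp loose it turns under about 0.15 N m (1 N at the knob) and stays where it is left.
- pointer (a point): Tip of the small dark pointer at the fence's free end, 224 mm from the pivot axis, 2 mm above the wood. The fence is a wooden bar 16 mm thick, its top 29 mm above the wood, reaching 168 mm from the pivot; beyond that a flat steel lug, top 10 mm above the wood, carries the wing knob.
- scale_plate: Aluminium arc plate let into the board's face under the fence's free end, fixed to the board; origin: the board's origin raised 22 mm. Black lines every 5 degrees from 0 to 45, longer at 0, 15, 30 and 45. The height of its face differs by some tenths of a millimetre from board to board, so the knob angle where the clamp bites is not known.
- dot_mark (a point): Inner end of the long scale line that ends in a round dot (7 mm) at its outer end: the 30 degree line, 224 mm from the pivot axis. The pointer stands on the mark when both points coincide seen from above.
- wing_knob: Black clamp knob on the fence's lug, 190 mm from the pivot, turning about a vertical axis. Origin on the axis under its 30 mm flange. Clockwise from above tightens: a quick screw, it presses its pad down on the scale plate, 2.5 mm per rad. Found clamped much too tight; 1.35 rad anticlockwise always frees it, 0.5 rad or more before its stop. It stays as left.
- knob_grip (a point): Middle of the knob's upright bar, on its axis, 71 mm above the counter. The bar is 50 mm long (the point's y), 12 mm thick (x), 23 mm high, on a 17 mm stem. Turning it loose takes under 0.1 N m; once the pad bites the moment rises by some 0.8 N m per rad (120 N of clamp force per rad, 0.007 N m per N). A rise of 0.3 N m is right; it holds when turning stops.
- tongs: Loose steel tongs, 27 x 238 x 22 mm, lying behind the board; a bystander. Origin under its middle.
- saucer: Loose white saucer, 118 mm wide, 16 mm high, left behind the board; a bystander. Origin at the centre of its underside.
- stamp: Loose wooden hand stamp standing upright, 45 x 30 x 70 mm, front left of the board; a bystander. Origin at the centre of its underside.

How it is judged:
By the outcome, as a careful person would: the job done as asked, in the order asked, and still so for the second after the job is handed in, with the robot touching nothing.
It also fails if it takes over 48 s, if anything falls off the work surface, if the arm or the gripper's body presses on something with over 40 N, if the wrist force passes 120 N, or if a joint passes its speed limit or range.

## Working session

There is one attempt and no reset: what is moved stays moved. The work goes in short steps, Python scripts to look and compute and a tool call to move; the robot and the scene stay as the last step left them, time stands still between calls to the robot, and variables do not carry over. Pictures are saved under pics/ and viewed, at most 10 in all, crops included, and the job is handed in when it is done.

Besides the shell and the picture viewer there is one more tool, called after ">>>" as name(argument=value, ...) on one line, values as JSON. apply_moves: Moves the arm, as the interface text tells. Its arguments: {"type":"object","properties":{"fingers":{"type":"array"},"xyz":{"type":"array"},"yaw":{"type":"array"},"force":{"type":"number"}},"required":["fingers","xyz","yaw"]}

```bash
mkdir -p pics; cat > h.py <<'E'
import numpy as np, cv2
from bench import read_state, imaging
def cal(n):
    c=imaging.calibration(n); f=200/np.tan(np.radians(c["vfov"])/2)
    return f,c["cx"],c["cy"],np.array(c["R"]),np.array(c["t"])
def ray(c,u,v,z):
    f,cx,cy,R,t=c; o=-R.T@t; d=R.T@np.array([(u-cx)/f,(v-cy)/f,1]); return o+d*(z-o[2])/d[2]
def proj(c,X):
    f,cx,cy,R,t=c; p=R@np.array(X)+t; return cx+f*p[0]/p[2],cy+f*p[1]/p[2]
E
python3 - <<'E'
from h import *
for n in("top","scene"):
    im=imaging.capture(n); cv2.imwrite(f"pics/{n}0.png",im)
    f,cx,cy,R,t=cal(n); print(n,f,cx,cy,-R.T@t,R.round(2).tolist())
s=read_state(); print(s)
E
```

```text
top 437.4765950303834 312.37931817461475 196.2368234872817 [ 0.38386508 -0.02448907  1.15149586] [[-0.0, -1.0, 0.02], [-0.98, -0.0, -0.18], [0.18, -0.02, -0.98]]
scene 454.79805087799923 322.4555238282298 203.0869446597597 [-0.06393283  0.53601497  0.90485201] [[-0.68, -0.73, -0.02], [-0.49, 0.48, -0.73], [0.54, -0.49, -0.68]]
{'time': 0.1, 'q': array([ 1.26377575,  0.41180296, -0.01272039,  1.59692014,  0.0055808 ,
        1.13430609, -0.08220781]), 'joint_velocities': array([ 1.00540949e-03, -7.28792826e-04,  3.67077179e-04, -4.16111022e-03,
       -9.74229175e-04,  7.17778269e-06,  7.51819846e-04]), 'effort': array([ 3.30765179e-03, -5.89096141e+01,  6.43965974e-01, -2.91711831e+01,
       -5.38525684e-02,  1.43672744e-02,  1.52708839e-05]), 'ee_pos': array([ 0.14772661, -0.60686633,  0.24092013]), 'tcp_rot': array([ 9.92877878e-01,  1.19134494e-01, -1.22067947e-04, -6.89929024e-04]), 'wrist_force': array([0.42276519, 0.50142603, 0.53907616]), 'wrist_torque': array([-0.01938678,  0.00067306, -0.02935657]), 'finger_force': 0.0, 'grip_width': 0.9989357644957805}
```

View pics/top0.png

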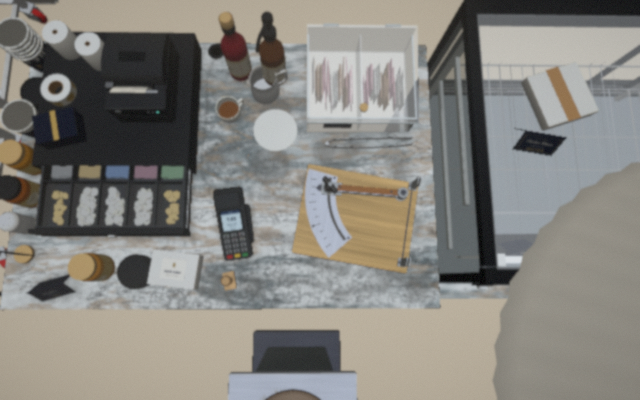

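View pics/scene0.png

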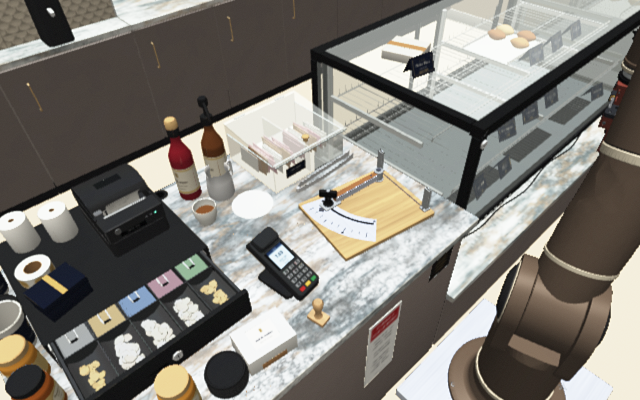

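The top view shows the board (corners about (311,166), (418,185), (406,271) and (293,252)), the knob near (328,185), the pivot near (405,193) and a glass case to its right. I'll work out the coordinates and the clearance to the case.

```bash
python3 - <<'E'
from h import *
c=cal("top"); s=cal("scene")
for n,u,v,z in [("c",311,166,.022),("c",418,185,.022),("c",406,271,.022),("c",293,252,.022),("knob",328,185,.08),("stamp",229,281,.07)]: print(n,ray(c,u,v,z).round(3))
def tri(a,b):
    A=[];B=[]
    for k,(u,v) in ((c,a),(s,b)):
        f,cx,cy,R,t=k; M=np.array([[f,0,cx],[0,f,cy],[0,0,1]])@np.c_[R,t]; A+= [u*M[2]-M[0],v*M[2]-M[1]]
    X=np.linalg.svd(np.array(A))[2][-1]; return X[:3]/X[3]
print("knob",tri((328,185),(328,193)))
print("case far-left top",tri((467,4),(315,52)), "near-left top",tri((480,283),(480,133)))
im=cv2.imread("pics/top0.png")[155:285,285:445]; im2=cv2.imread("pics/scene0.png")[140:265,290:470]
cv2.imwrite("pics/c0.png",np.vstack([cv2.resize(im,(560,300),interpolation=3),cv2.resize(im2,(560,300),interpolation=3)]))
E
```

```text
c [ 0.676 -0.048  0.022]
c [ 0.626 -0.332  0.022]
c [ 0.4   -0.291  0.022]
c [ 0.449 -0.002  0.022]
knob [ 0.612 -0.09   0.08 ]
stamp [0.377 0.151 0.07 ]
knob [ 0.61197467 -0.09083941  0.0761272 ]
case far-left top [ 1.00470937 -0.40656128  0.24603875] near-left top [ 0.37174083 -0.39082512  0.24478991]
```

View pics/c0.png

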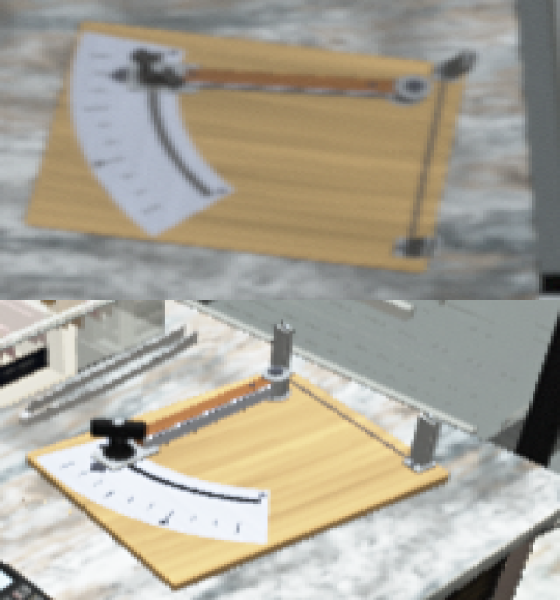

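The knob is at about (0.612, -0.091), the board's yaw is about -10°, and the glass case is 0.245 m high. I'll rise, then go over to a point above the knob.

>>> apply_moves(fingers=[0.06, 0.06, 0.06, 0.06, 0.06, 0.06], xyz=[[0, 0, 0.03], [0, 0, 0.03], [0, 0, 0.03], [0, 0, 0.03], [0, 0, 0.03], [0, 0, 0.03]], yaw=[0, 0, 0, 0, 0, 0])

```text
time: 0.6
ee_pos: [0.1477, -0.6069, 0.4228]
tcp_rot: [0.993, 0.119, -0.0, -0.0]
wrist_force: [0.6, -1.1, 0.9]
grip_width: 0.684
finger_force: 0.0
```

>>> apply_moves(fingers=[0.06, 0.06, 0.06, 0.06, 0.06, 0.06, 0.06, 0.06, 0.06, 0.06, 0.06, 0.06, 0.06, 0.06, 0.06, 0.06, 0.06, 0.06, 0.06, 0.06], xyz=[[0.02, 0.026, 0], [0.02, 0.026, 0], [0.02, 0.026, 0], [0.02, 0.026, 0], [0.02, 0.026, 0], [0.02, 0.026, 0], [0.02, 0.026, 0], [0.02, 0.026, 0], [0.02, 0.026, 0], [0.02, 0.026, 0], [0.02, 0.026, 0], [0.02, 0.026, 0], [0.02, 0.026, 0], [0.02, 0.026, 0], [0.02, 0.026, 0], [0.02, 0.026, 0], [0.02, 0.026, 0], [0.02, 0.026, 0], [0.02, 0.026, 0], [0.02, 0.026, 0]], yaw=[3.5, 3.5, 3.5, 3.5, 3.5, 3.5, 3.5, 3.5, 3.5, 3.5, 3.5, 3.5, 3.5, 3.5, 3.5, 3.5, 3.5, 3.5, 3.5, 3.5])

```text
time: 2.27
ee_pos: [0.5484, -0.086, 0.4214]
tcp_rot: [0.744, 0.668, -0.0, -0.0]
wrist_force: [0.3, -0.3, 0.1]
grip_width: 0.683
finger_force: 0.0
```

>>> apply_moves(fingers=[0.06, 0.06, 0.06, 0.06, 0.06, 0.06], xyz=[[0, 0, -0.035], [0, 0, -0.035], [0, 0, -0.035], [0, 0, -0.035], [0, 0, -0.035], [0, 0, 0]], yaw=[0, 0, 0, 0, 0, 0])

```text
time: 2.77
ee_pos: [0.544, -0.0874, 0.2401]
tcp_rot: [0.745, 0.667, -0.003, -0.004]
wrist_force: [-2.1, -0.0, -0.8]
grip_width: 0.686
finger_force: 0.0
```

```bash
python3 - <<'E'
from h import *
s=read_state(); c=cal("wrist"); im=imaging.capture("wrist"); cv2.imwrite("pics/w1.png",im)
f,cx,cy,R,t=c; print(f,-R.T@t,R.round(2).tolist()); print(s["time"],s["ee_pos"],s["tcp_rot"],s["q"],s["wrist_torque"])
np.savez("w1.npz",f=f,cx=cx,cy=cy,R=R,t=t)
E
```

```text
286.11317459744356 [ 0.5547738  -0.01598373  0.38264634] [[0.99, -0.11, -0.01], [-0.1, -0.96, 0.26], [-0.04, -0.26, -0.96]]
2.7667 [ 0.54398941 -0.08742073  0.24005108] [ 0.74491799  0.66713425 -0.00341062 -0.00417736] [ 0.51717451  0.3502758  -0.56733342  1.74237795  0.20425119  1.11943364
 -0.224305  ] [-0.08389727 -0.0376925   0.02165238]
```

View pics/w1.png

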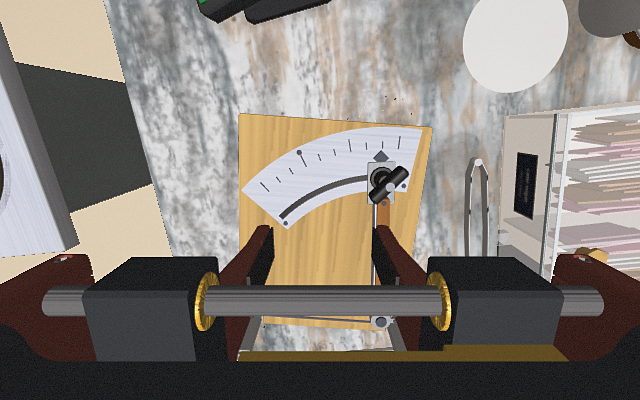

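The wrist view shows the knob bar from about (372,197) to (408,171), the pivot at about (381,322), the dark pointer at about (381,153) and the dot at (299,153). I'll turn these into positions and crop in on the dot and pointer.

```bash
python3 - <<'E'
from h import *
d=np.load("w1.npz"); c=(float(d["f"]),float(d["cx"]),float(d["cy"]),d["R"],d["t"])
a=ray(c,371,196,.078);b=ray(c,408,171,.078); print("bar",a,b,np.linalg.norm(a-b),np.degrees(np.arctan2(*(b-a)[1::-1])))
print("barmid",(a+b)/2)
print("pivot",ray(c,381,322,.055),"board",[ray(c,u,v,.022).round(3)[:2].tolist() for u,v in((239,114),(432,127))])
print("dot",ray(c,299,153,.022)[:2],"pointer",ray(c,381,150,.024)[:2])
im=cv2.imread("pics/w1.png")[110:240,230:440]; cv2.imwrite("pics/c1.png",cv2.resize(im,(800,495),interpolation=cv2.INTER_CUBIC))
E
```

```text
bar [ 0.59600756 -0.10114072  0.078     ] [ 0.63717782 -0.07765822  0.078     ] 0.047396400520459264 29.699366302123355
barmid [ 0.61659269 -0.08939947  0.078     ]
pivot [ 0.60114929 -0.28364343  0.055     ] board [[0.451, 0.003], [0.683, -0.038]]
dot [ 0.51760455 -0.0515578 ] pointer [ 0.61942686 -0.05865966]
```

View pics/c1.png

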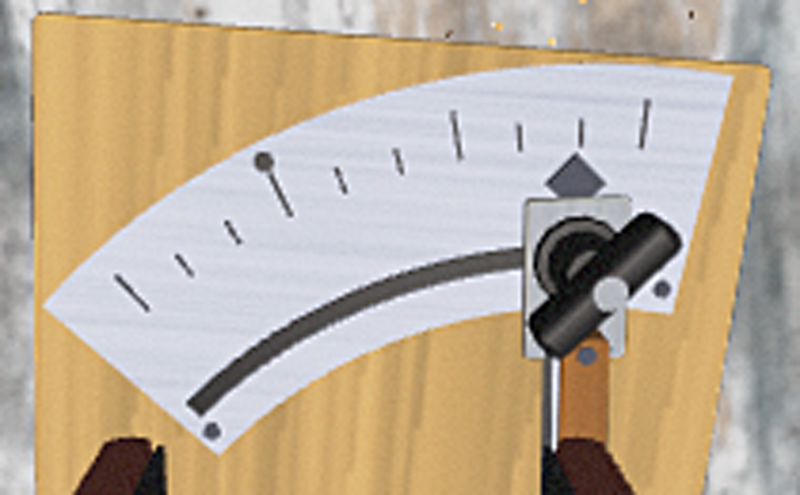

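```bash
python3 - <<'E'
from h import *
d=np.load("w1.npz"); c=(float(d["f"]),float(d["cx"]),float(d["cy"]),d["R"],d["t"])
k=lambda x,y,z: ray(c,230+x*210/800,110+y*130/495,z)[:2]
cap=k(611,294,.083); mark=k(290,214,.022); tip=k(575,153,.024); print("cap",cap,"mark",mark,"tip",tip)
l,r=k(541,345,.071),k(677,240,.071); l2,r2=k(548,325,.0825),k(655,222,.0825)
for p,q in((l,r),(l2,r2)): print(np.degrees(np.arctan2(*(q-p)[::-1])),np.linalg.norm(q-p),(p+q)/2)
ticks=np.array([k(*p,.022) for p in((118,276),(264,160),(454,112),(648,100))])  # 45,30,15,0 outer
from scipy.optimize import least_squares
th=np.radians([45,30,15,0])
o=least_squares(lambda x:(np.r_[[ticks[i]-x[:2]-x[3]*np.array([-np.sin(x[2]+th[i]),np.cos(x[2]+th[i])]) for i in range(4)]]).ravel(),[.6,-.285,-.17,.24]); print("pivot",o.x,o.fun.round(4))
P=o.x[:2]
for n,q in(("cap",cap),("mark",mark),("tip",tip)):
    v=q-P; print(n,np.linalg.norm(v),np.degrees(np.arctan2(-v[0],v[1])-o.x[2]))
E
```

```text
cap [ 0.61657805 -0.09221979] mark [ 0.52442991 -0.06903283] tip [ 0.6193376  -0.05887461]
33.683396319893184 0.049206831511850034 [ 0.61821547 -0.09494612]
40.12182319929055 0.040813561472875175 [ 0.61411109 -0.08633674]
pivot [ 0.59913875 -0.28170819 -0.18707137  0.2416866 ] [ 0.0009 -0.0017 -0.0012  0.0032  0.0004 -0.001  -0.0001 -0.0004]
cap 0.19028920640228647 5.460076153338078
mark 0.2254156556909055 30.073810860378426
tip 0.22374717379182596 5.538951985299808
```

>>> apply_moves(fingers=[0.06, 0.06, 0.06, 0.06, 0.06, 0.06, 0.06, 0.06, 0.06, 0.06], xyz=[[0.009, -0.0006, -0.011], [0.009, -0.0006, -0.011], [0.009, -0.0006, -0.011], [0.009, -0.0006, -0.011], [0.009, -0.0006, -0.011], [0.009, -0.0006, -0.011], [0.009, -0.0006, -0.011], [0.009, -0.0006, -0.011], [0, 0, 0], [0, 0, 0]], yaw=[-6, -6, -6, -6, -6, -6, -6, -6, 0, 0])

```text
time: 3.65
ee_pos: [0.6207, -0.0918, 0.1603]
tcp_rot: [0.951, 0.308, 0.001, 0.0]
wrist_force: [-0.1, 0.2, -0.3]
grip_width: 0.681
finger_force: 0.0
```

```bash
python3 - <<'E'
from h import *
s=read_state(); c=cal("wrist"); im=imaging.capture("wrist"); cv2.imwrite("pics/w2.png",im)
f,cx,cy,R,t=c; print(s["time"],s["ee_pos"],s["tcp_rot"],s["q"].round(2),s["wrist_torque"])
np.savez("w2.npz",f=f,cx=cx,cy=cy,R=R,t=t)
a=np.radians(35)
print(proj(c,[.6166,-.092,.083]),[proj(c,[.6166+k*np.cos(a),-.092+k*np.sin(a),.0825]) for k in(-.025,.025)])
E
```

```text
3.65 [ 0.62069995 -0.09182263  0.16026529] [9.51378790e-01 3.08022738e-01 5.91544656e-04 2.02820756e-04] [ 0.32  0.52 -0.35  1.66  0.2   1.   -1.04] [-0.02456565  0.01952521 -0.0205645 ]
(np.float64(318.6574712075667), np.float64(218.22082827726453)) [(np.float64(318.27743641176994), np.float64(246.33118123754394)), (np.float64(319.073761020707), np.float64(188.0672008313451))]
```

View pics/w2.png

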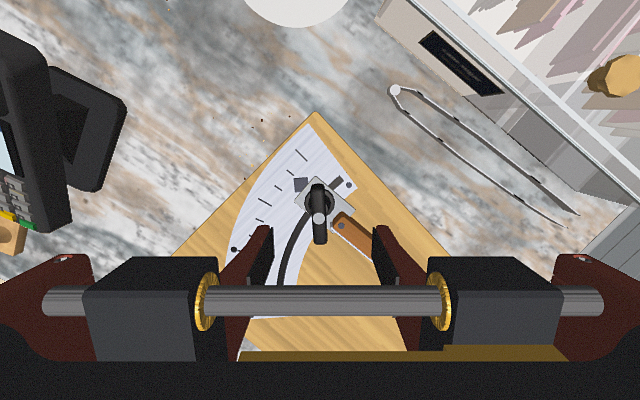

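The bar is vertical in the image, from (317,185) to (320,244), with its cap at (320,218), so it's lined up with the jaws to within about 2°. I'll go down and grip it.

>>> apply_moves(fingers=[0.06, 0.06, 0.06, 0.06, 0.06, 0.06, 0.06], xyz=[[-0.004, -0.001, -0.015], [0, 0, -0.016], [0, 0, -0.016], [0, 0, -0.016], [0, 0, -0.014], [0, 0, -0.01], [0, 0, 0]], yaw=[0, 0, 0, 0, 0, 0, 0])

```text
time: 4.28
ee_pos: [0.615, -0.0932, 0.071]
tcp_rot: [0.952, 0.307, -0.001, -0.0]
wrist_force: [-0.0, 0.3, 0.0]
grip_width: 0.684
finger_force: 0.0
```

>>> apply_moves(fingers=[0.005, 0.005, 0.005, 0.005, 0.005, 0.005, 0.005, 0.005, 0.005, 0.005], xyz=[[0, 0, 0], [0, 0, 0], [0, 0, 0], [0, 0, 0], [0, 0, 0], [0, 0, 0], [0, 0, 0], [0, 0, 0], [0, 0, 0], [0, 0, 0]], yaw=[0, 0, 0, 0, 0, 0, 0, 0, 0, 0], force=30)

```text
time: 5.12
ee_pos: [0.6153, -0.0921, 0.0718]
tcp_rot: [0.952, 0.307, -0.0, -0.001]
wrist_force: [-4.1, 3.9, 5.0]
grip_width: 0.169
finger_force: 30.0
```

```bash
cat > st.py <<'E'
from h import *
s=read_state(); q=s["tcp_rot"]; y=np.degrees(2*np.arctan2(q[1],q[0]))
print(round(s["time"],2),s["ee_pos"].round(4),"yaw",y.round(2),"F",s["wrist_force"].round(1),"M",s["wrist_torque"].round(3),"w",round(s["grip_width"]*87.8,1),round(s["finger_force"],1),"tau7",s["effort"][6].round(3))
E
python3 st.py
```

```text
5.12 [ 0.6153 -0.0921  0.0718] yaw 35.72 F [-4.1  3.9  5. ] M [0.878 1.013 0.02 ] w 14.9 30.0 tau7 0.005
```

>>> apply_moves(fingers=[0.005, 0.005, 0.005, 0.005, 0.005, 0.005, 0.005], xyz=[[0, 0, 0], [0, 0, 0], [0, 0, 0], [0, 0, 0], [0, 0, 0], [0, 0, 0], [0, 0, 0]], yaw=[0, 0, 0, 3, 3, 3, 3], force=60)

```text
time: 5.7
ee_pos: [0.6153, -0.092, 0.0716]
tcp_rot: [0.914, 0.405, -0.0, -0.001]
wrist_force: [-3.1, 3.6, 3.2]
grip_width: 0.159
finger_force: 60.0
```

```bash
python3 st.py
```

```text
5.7 [ 0.6153 -0.092   0.0716] yaw 47.84 F [-3.1  3.6  3.2] M [ 0.868  0.738 -0.205] w 14.0 60.0 tau7 -0.658
```

>>> apply_moves(fingers=[0.005, 0.005, 0.005, 0.005], xyz=[[0, 0, 0], [0, 0, 0], [0, 0, 0], [0, 0, 0]], yaw=[4, 4, 4, 4])

```text
time: 6.03
ee_pos: [0.6154, -0.092, 0.0713]
tcp_rot: [0.849, 0.529, -0.0, -0.001]
wrist_force: [-0.5, 4.1, -0.4]
grip_width: 0.163
finger_force: 60.0
```

```bash
python3 st.py
```

```text
6.03 [ 0.6154 -0.092   0.0713] yaw 63.9 F [-0.5  4.1 -0.4] M [ 0.927  0.393 -0.174] w 14.3 60.0 tau7 -1.013
```

>>> apply_moves(fingers=[0.005, 0.005, 0.005, 0.005, 0.005], xyz=[[0, 0, 0], [0, 0, 0], [0, 0, 0], [0, 0, 0], [0, 0, 0]], yaw=[4, 4, 4, 4, 4])

```text
time: 6.45
ee_pos: [0.6156, -0.0919, 0.0711]
tcp_rot: [0.744, 0.669, 0.0, -0.001]
wrist_force: [-1.9, 3.8, -1.9]
grip_width: 0.161
finger_force: 60.0
```

```bash
python3 st.py
```

```text
6.45 [ 0.6156 -0.0919  0.0711] yaw 83.91 F [-1.9  3.8 -1.9] M [ 0.885  0.156 -0.037] w 14.2 60.0 tau7 -1.082
```

>>> apply_moves(fingers=[0.005, 0.005, 0.005, 0.005, 0.005], xyz=[[0, 0, 0], [0, 0, 0], [0, 0, 0], [0, 0, 0], [0, 0, 0]], yaw=[4, 4, 4, 4, 4])

```text
time: 6.87
ee_pos: [0.6157, -0.0919, 0.0712]
tcp_rot: [0.616, 0.788, 0.001, -0.001]
wrist_force: [-1.4, 3.8, -1.2]
grip_width: 0.161
finger_force: 60.0
```

```bash
python3 st.py; python3 -c "
from h import *
cv2.imwrite('pics/w3.png',imaging.capture('wrist')[90:290,170:470])"
```

```text
6.87 [ 0.6157 -0.0919  0.0712] yaw 103.91 F [-1.4  3.8 -1.2] M [ 0.883  0.148 -0.107] w 14.1 60.0 tau7 -1.088
```

View pics/w3.png

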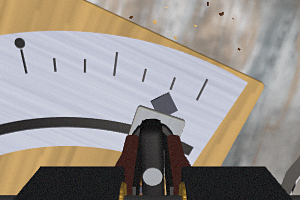

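The knob follows the jaws. Next I'll finish loosening to 88° in total and work out the swing increments.

>>> apply_moves(fingers=[0.005, 0.005, 0.005, 0.005, 0.005, 0.005], xyz=[[0, 0, 0], [0, 0, 0], [0, 0, 0], [0, 0, 0], [0, 0, 0], [0, 0, 0]], yaw=[4, 4, 4, 4, 4, 0])

```text
time: 7.42
ee_pos: [0.6157, -0.092, 0.0712]
tcp_rot: [0.471, 0.882, 0.001, -0.001]
wrist_force: [0.1, 4.5, -1.3]
grip_width: 0.16
finger_force: 60.0
```

```bash
python3 st.py; python3 - <<'E'
import numpy as np
v0=np.array([.0174,.1897]); r=lambda a:np.array([[np.cos(a),-np.sin(a)],[np.sin(a),np.cos(a)]])@v0
p=[r(np.radians(2*i)) for i in range(13)]
print(np.round(np.diff(p,axis=0)*1000,1).tolist())
E
```

```text
7.42 [ 0.6157 -0.092   0.0712] yaw 123.85 F [ 0.1  4.5 -1.3] M [ 1.042  0.01  -0.021] w 14.1 60.0 tau7 1.026
[[-6.6, 0.5], [-6.6, 0.3], [-6.6, 0.0], [-6.6, -0.2], [-6.6, -0.4], [-6.6, -0.7], [-6.6, -0.9], [-6.6, -1.1], [-6.5, -1.4], [-6.5, -1.6], [-6.4, -1.8], [-6.3, -2.0]]
```

>>> apply_moves(fingers=[0.005, 0.005], xyz=[[-0.0033, 0.0003, 0], [-0.0033, 0.0002, 0]], yaw=[1, 1])

```text
time: 7.58
ee_pos: [0.6093, -0.0916, 0.0712]
tcp_rot: [0.457, 0.89, 0.001, -0.0]
wrist_force: [1.2, 4.9, -4.5]
grip_width: 0.162
finger_force: 60.0
```

>>> apply_moves(fingers=[0.005, 0.005, 0.005, 0.005, 0.005, 0.005, 0.005, 0.005, 0.005, 0.005, 0.005, 0.005], xyz=[[-0.0066, 0.0003, 0], [-0.0066, 0, 0], [-0.0066, -0.0002, 0], [-0.0066, -0.0004, 0], [-0.0066, -0.0007, 0], [-0.0066, -0.0009, 0], [-0.0066, -0.0011, 0], [-0.0065, -0.0014, 0], [-0.0065, -0.0016, 0], [-0.0064, -0.0018, 0], [-0.0063, -0.002, 0], [0, 0, 0]], yaw=[2, 2, 2, 2, 2, 2, 2, 2, 2, 2, 2, 0])

```text
time: 8.58
ee_pos: [0.5354, -0.1021, 0.0712]
tcp_rot: [0.278, 0.961, -0.0, -0.001]
wrist_force: [-2.7, 5.4, -3.6]
grip_width: 0.152
finger_force: 60.0
```

```bash
python3 st.py; python3 - <<'E'
from h import *
c=cal("wrist"); im=imaging.capture("wrist"); f,cx,cy,R,t=c; np.savez("w4.npz",f=f,cx=cx,cy=cy,R=R,t=t)
u,v=proj(c,[.5244,-.069,.022]); print(u,v)
u0,v0=int(u)-50,max(int(v)-40,0); print(u0,v0); cv2.imwrite("pics/w4.png",cv2.resize(im[v0:v0+80,u0:u0+100],(800,640)[:1]+(600,) if 0 else (700,560),interpolation=cv2.INTER_CUBIC))
E
```

```text
8.58 [ 0.5354 -0.1021  0.0712] yaw 147.7 F [-2.7  5.4 -3.6] M [1.21  0.464 0.081] w 13.3 60.0 tau7 0.529
353.1035380756356 186.49597414610298
303 146
```

View pics/w4.png

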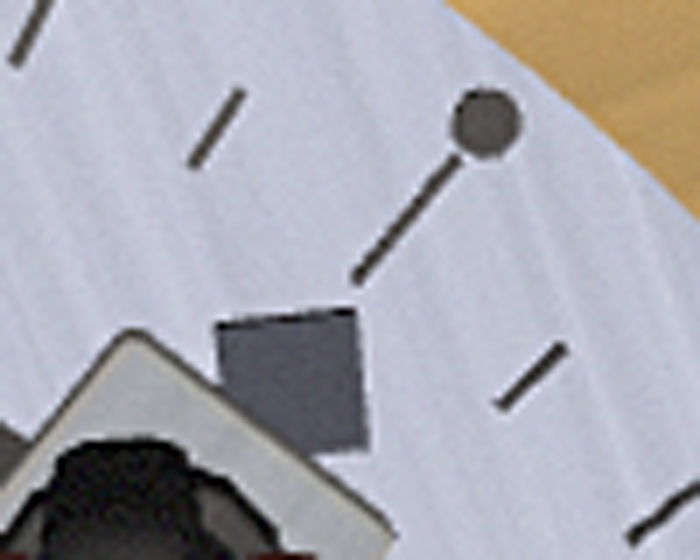

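The pointer tip is at crop (355,310) and the inner end of the dot line at (356,283), so they're nearly lined up. I'll work out what angle is left.

```bash
python3 - <<'E'
from h import *
d=np.load("w4.npz"); c=(float(d["f"]),float(d["cx"]),float(d["cy"]),d["R"],d["t"])
k=lambda x,y,z: ray(c,303+x/7,146+y/7,z)[:2]
m=k(356,283,.022); o=k(458,158,.022); dot=k(486,123,.022); e=(m-dot)/np.linalg.norm(m-dot)
for x,y in((355,310),(353,308)):
  t=k(x,y,.024); w=t-m; print("tip",t,"mark",m,"radial in",w@e*1e3,"lateral mm",(e[0]*w[1]-e[1]*w[0])*1e3)
print("line az",np.degrees(np.arctan2(e[0],-e[1])))
P=np.array([.5991,-.2817])
for q in(m,dot,k(355,310,.024)): print(np.degrees(np.arctan2(-(q-P)[0],(q-P)[1])),np.linalg.norm(q-P))
E
```

```text
tip [ 0.52640207 -0.06994011] mark [ 0.52463517 -0.06853802] radial in 1.929513205406051 lateral mm 1.1682365677687718
tip [ 0.52612568 -0.0700029 ] mark [ 0.52463517 -0.06853802] radial in 1.8921527813306478 lateral mm 0.887283486423908
line az 20.37376103478449
19.256069550532967 0.22579424602309056
19.346253094458554 0.24560961260700867
18.947530816231133 0.2238911339767218
```

About 0.3° is left. I'll nudge it, take up part of the thread, and look again before the pad bites.

>>> apply_moves(fingers=[0.005, 0.005, 0.005, 0.005, 0.005, 0.005, 0.005], xyz=[[-0.001, -0.0004, 0], [0, 0, 0], [0, 0, 0], [0, 0, 0], [0, 0, 0], [0, 0, 0], [0, 0, 0]], yaw=[0.3, 0, -4, -4, -4, -4, 0])

```text
time: 9.22
ee_pos: [0.5354, -0.102, 0.0711]
tcp_rot: [0.409, 0.912, 0.0, -0.001]
wrist_force: [-1.8, 5.1, -4.2]
grip_width: 0.159
finger_force: 60.0
```

```bash
python3 st.py; cat > ptr.py <<'E'
from h import *
import sys
c=cal("wrist"); im=imaging.capture("wrist"); g=cv2.cvtColor(im,cv2.COLOR_BGR2GRAY)
P=np.array([.5991,-.2817]); yaw=-.187
# rectify the plane z=.022 in polar axes about the pivot: columns = angle (0.02 deg), rows = radius (0.1 mm)
def polar(z,a,r):
    A,Rr=np.meshgrid(np.radians(a)+yaw,r); X=np.stack([P[0]-Rr*np.sin(A),P[1]+Rr*np.cos(A),np.full_like(A,z)],-1)
    f,cx,cy,R,t=c; q=X@R.T+t; return cv2.remap(g,(cx+f*q[...,0]/q[...,2]).astype(np.float32),(cy+f*q[...,1]/q[...,2]).astype(np.float32),cv2.INTER_LINEAR)
a=np.arange(26,34,.02)
def cen(I):
    w=np.clip(150.-I,0,None); return (w*a).sum(1)/np.maximum(w.sum(1),1)
L=polar(.022,a,np.arange(.229,.238,.001)); print("line",cen(L).round(2),L.min())
T=polar(.024,a,np.arange(.214,.2235,.001)); print("ptr",cen(T).round(2),(T<120).sum(1)*.02)
cv2.imwrite(sys.argv[1],np.vstack([cv2.resize(polar(.022,a,np.arange(.245,.205,-.0002)),(400,400))]))
E
python3 ptr.py pics/p1.png
```

```text
9.22 [ 0.5354 -0.102   0.0711] yaw 131.67 F [-1.8  5.1 -4.2] M [ 1.146  0.273 -0.051] w 13.9 60.0 tau7 -1.032
line [30.13 30.18 30.16 30.15 30.16 30.14 30.18 30.18 30.16] 65
ptr [29.77 29.93 29.86 29.82 29.86 29.92 29.89 29.9  29.86 29.84] [5.14 5.02 4.44 3.78 3.24 2.58 2.16 1.64 1.06 0.6 ]
```

View pics/p1.png

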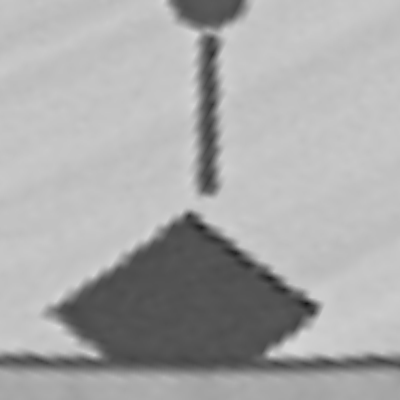

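The rectified view shows the line at 30.16° and the pointer at 29.87°, so I'll nudge 0.3° more.

>>> apply_moves(fingers=[0.005, 0.005, 0.005], xyz=[[-0.001, -0.0004, 0], [0, 0, 0], [0, 0, 0]], yaw=[-4, -2, 0])

```text
time: 9.52
ee_pos: [0.5345, -0.1024, 0.0711]
tcp_rot: [0.456, 0.89, 0.0, -0.001]
wrist_force: [-1.0, 5.8, -3.1]
grip_width: 0.16
finger_force: 60.0
```

```bash
python3 st.py; python3 ptr.py pics/p2.png
```

```text
9.52 [ 0.5345 -0.1024  0.0711] yaw 125.8 F [-1.   5.8 -3.1] M [ 1.21   0.256 -0.023] w 14.1 60.0 tau7 -0.576
line [30.13 30.15 30.14 30.16 30.14 30.15 30.17 30.16 30.17] 52
ptr [30.12 30.25 30.2  30.18 30.14 30.14 30.25 30.24 30.23 30.17] [5.16 5.   4.4  3.82 3.26 2.82 2.18 1.68 1.14 0.62]
```

>>> apply_moves(fingers=[0.005, 0.005, 0.005], xyz=[[0, 0, 0], [0, 0, 0], [0, 0, 0]], yaw=[-2, -2, -2])

```text
time: 9.82
ee_pos: [0.5345, -0.1023, 0.0711]
tcp_rot: [0.501, 0.865, 0.0, -0.001]
wrist_force: [-1.7, 5.8, -4.1]
grip_width: 0.157
finger_force: 60.0
```

```bash
python3 st.py
```

```text
9.82 [ 0.5345 -0.1023  0.0711] yaw 119.84 F [-1.7  5.8 -4.1] M [1.207 0.201 0.107] w 13.8 60.0 tau7 0.518
```

>>> apply_moves(fingers=[0.005, 0.005, 0.005], xyz=[[0, 0, 0], [0, 0, 0], [0, 0, 0]], yaw=[-2, -2, -2])

```text
time: 10.07
ee_pos: [0.5346, -0.1024, 0.0712]
tcp_rot: [0.546, 0.838, 0.0, -0.001]
wrist_force: [-0.8, 5.5, -4.3]
grip_width: 0.16
finger_force: 60.0
```

```bash
python3 st.py
```

```text
10.07 [ 0.5346 -0.1024  0.0712] yaw 113.84 F [-0.8  5.5 -4.3] M [1.194 0.186 0.057] w 14.1 60.0 tau7 0.508
```

>>> apply_moves(fingers=[0.005, 0.005], xyz=[[0, 0, 0], [0, 0, 0]], yaw=[-2, -2])

```text
time: 10.23
ee_pos: [0.5346, -0.1023, 0.0711]
tcp_rot: [0.575, 0.818, 0.0, -0.001]
wrist_force: [-0.8, 5.3, -4.3]
grip_width: 0.163
finger_force: 60.0
```

```bash
python3 st.py; python3 ptr.py pics/p3.png
```

```text
10.23 [ 0.5346 -0.1023  0.0711] yaw 109.84 F [-0.8  5.3 -4.3] M [1.209 0.18  0.109] w 14.3 60.0 tau7 0.508
line [30.14 30.14 30.14 30.14 30.15 30.15 30.15 30.15 30.15] 62
ptr [30.11 30.08 30.08 30.11 30.13 30.14 30.13 30.13 30.13 30.13] [5.14 5.06 4.5  3.9  3.34 2.78 2.22 1.66 1.1  0.62]
```

The pointer is at 30.12° and the line at 30.15°. I'll keep tightening, averaging several torque readings at each step.

```bash
cat > tq.py <<'E'
from h import *
m=[];q=[]
for i in range(6):
    s=read_state(); m.append(np.r_[s["wrist_torque"][2],s["effort"][6],s["wrist_force"][2]]); y=np.degrees(2*np.arctan2(s["tcp_rot"][1],s["tcp_rot"][0])); imaging.capture("top")
m=np.array(m); print(round(s["time"],2),"yaw",y.round(2),"Mz",m[:,0].round(3),m[:,0].mean().round(3),"tau7",m[:,1].mean().round(3),"Fz",m[:,2].mean().round(2))
E
python3 tq.py
```

```text
10.53 yaw 109.93 Mz [ 0.006 -0.024 -0.028 -0.043  0.015  0.052] -0.004 tau7 -0.046 Fz -3.87
```

>>> apply_moves(fingers=[0.005, 0.005, 0.005], xyz=[[0, 0, 0], [0, 0, 0], [0, 0, 0]], yaw=[-2, -2, -2])

```text
time: 10.83
ee_pos: [0.5345, -0.1024, 0.0711]
tcp_rot: [0.617, 0.787, 0.0, -0.001]
wrist_force: [-2.1, 5.7, -4.1]
grip_width: 0.158
finger_force: 60.0
```

```bash
python3 tq.py
```

```text
11.08 yaw 103.93 Mz [ 0.05  -0.027 -0.096  0.002  0.    -0.011] -0.014 tau7 0.041 Fz -4.01
```

>>> apply_moves(fingers=[0.005, 0.005, 0.005], xyz=[[0, 0, 0], [0, 0, 0], [0, 0, 0]], yaw=[-2, -2, -2])

```text
time: 11.38
ee_pos: [0.5345, -0.1024, 0.0711]
tcp_rot: [0.657, 0.754, -0.0, -0.001]
wrist_force: [-1.2, 4.8, -4.3]
grip_width: 0.158
finger_force: 60.0
```

```bash
python3 tq.py
```

```text
11.63 yaw 97.92 Mz [ 0.05  -0.023 -0.074 -0.062 -0.015  0.006] -0.02 tau7 0.04 Fz -3.91
```

>>> apply_moves(fingers=[0.005, 0.005, 0.005], xyz=[[0, 0, 0], [0, 0, 0], [0, 0, 0]], yaw=[-2, -2, -2])

```text
time: 11.93
ee_pos: [0.5345, -0.1024, 0.0712]
tcp_rot: [0.696, 0.718, -0.0, -0.001]
wrist_force: [-1.2, 5.0, -3.8]
grip_width: 0.162
finger_force: 60.0
```

```bash
python3 tq.py
```

```text
12.18 yaw 91.94 Mz [ 0.116 -0.008  0.029 -0.017  0.016  0.017] 0.026 tau7 -0.008 Fz -3.76
```

>>> apply_moves(fingers=[0.005, 0.005], xyz=[[0, 0, 0], [0, 0, 0]], yaw=[-2, -2])

```text
time: 12.4
ee_pos: [0.5346, -0.1024, 0.0713]
tcp_rot: [0.72, 0.694, -0.0, -0.001]
wrist_force: [-0.6, 4.8, -2.3]
grip_width: 0.156
finger_force: 60.0
```

```bash
python3 tq.py; python3 ptr.py pics/p4.png
```

```text
12.65 yaw 87.94 Mz [0.182 0.086 0.048 0.106 0.038 0.101] 0.093 tau7 -0.033 Fz -3.07
line [30.12 30.17 30.16 30.15 30.14 30.15 30.18 30.17 30.15] 54
ptr [30.22 30.03 30.09 30.11 30.18 30.08 30.09 30.12 30.14 30.11] [5.26 4.96 4.28 3.76 3.22 2.64 2.18 1.64 0.98 0.44]
```

It's starting to bite at about 91–92°. I'll carry on in 4° steps.

>>> apply_moves(fingers=[0.005, 0.005], xyz=[[0, 0, 0], [0, 0, 0]], yaw=[-2, -2])

```text
time: 12.92
ee_pos: [0.5346, -0.1024, 0.0713]
tcp_rot: [0.744, 0.668, -0.0, -0.001]
wrist_force: [-2.1, 5.9, -2.9]
grip_width: 0.16
finger_force: 60.0
```

```bash
python3 tq.py
```

```text
13.17 yaw 83.95 Mz [0.244 0.148 0.16  0.106 0.14  0.114] 0.152 tau7 -0.084 Fz -3.05
```

>>> apply_moves(fingers=[0.005, 0.005], xyz=[[0, 0, 0], [0, 0, 0]], yaw=[-2, -2])

```text
time: 13.38
ee_pos: [0.5347, -0.1024, 0.0714]
tcp_rot: [0.767, 0.642, -0.0, -0.001]
wrist_force: [-1.3, 5.7, -2.1]
grip_width: 0.158
finger_force: 60.1
```

```bash
python3 tq.py; python3 ptr.py pics/p5.png
```

```text
13.63 yaw 79.96 Mz [0.286 0.198 0.217 0.209 0.159 0.161] 0.205 tau7 -0.14 Fz -2.25
line [30.15 30.14 30.15 30.14 30.16 30.13 30.16 30.14 30.16] 55
ptr [30.22 30.13 30.05 30.16 30.04 30.17 30.09 30.1  30.14 30.1 ] [5.22 4.94 4.36 3.78 3.26 2.66 2.12 1.62 1.04 0.64]
```

The slope is 0.057 N m per 4°, with a rise of about 0.21 so far. I'll turn 6° more.

>>> apply_moves(fingers=[0.005, 0.005, 0.005], xyz=[[0, 0, 0], [0, 0, 0], [0, 0, 0]], yaw=[-2, -2, -2])

```text
time: 13.98
ee_pos: [0.5347, -0.1024, 0.0715]
tcp_rot: [0.799, 0.601, -0.0, -0.0]
wrist_force: [-2.2, 5.0, -0.8]
grip_width: 0.161
finger_force: 60.2
```

```bash
python3 tq.py; python3 ptr.py pics/p6.png
```

```text
14.23 yaw 73.99 Mz [0.383 0.28  0.262 0.295 0.267 0.224] 0.285 tau7 -0.248 Fz -1.56
line [30.15 30.17 30.14 30.13 30.16 30.17 30.13 30.15 30.18] 54
ptr [30.24 30.11 30.07 30.09 30.11 30.07 30.12 30.09 30.1  30.15] [5.2  4.94 4.42 3.8  3.26 2.7  2.18 1.6  1.12 0.58]
```

The rise is about 0.30 N m and the pointer is at 30.1°. Now I'll release and go up.

>>> apply_moves(fingers=[0.035, 0.035, 0.035, 0.035, 0.035, 0.035, 0.035, 0.035, 0.035, 0.035], xyz=[[0, 0, 0], [0, 0, 0], [0, 0, 0], [0, 0, 0.004], [0, 0, 0.012], [0, 0, 0.02], [0, 0, 0.025], [0, 0, 0.025], [0, 0, 0], [0, 0, 0]], yaw=[0, 0, 0, 0, 0, 0, 0, 0, 0, 0])

```text
time: 15.17
ee_pos: [0.5365, -0.1036, 0.16]
tcp_rot: [0.799, 0.601, 0.001, 0.002]
wrist_force: [-0.5, 0.5, 0.0]
grip_width: 0.396
finger_force: 0.0
```

```bash
python3 st.py; python3 ptr.py pics/p7.png; python3 -c "
from h import *
cv2.imwrite('pics/w5.png',imaging.capture('wrist'))"
```

```text
15.17 [ 0.5365 -0.1036  0.16  ] yaw 73.95 F [-0.5  0.5  0. ] M [-0.085 -0.063 -0.076] w 34.7 0.0 tau7 0.101
line [30.15 30.17 30.16 30.1  30.14 30.18 30.15 30.15 30.11] 70
ptr [30.22 30.07 30.04 30.08 30.13 30.14 30.12 30.12 30.17 30.13] [5.   4.86 4.28 3.7  2.94 2.52 2.08 1.44 0.94 0.28]
```

View pics/w5.png

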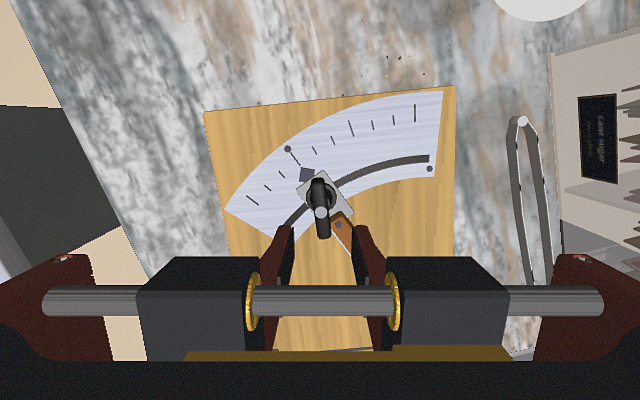

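The picture shows the pointer tip at (303,170), on the dotted line that ends at (288,149). The knob at (321,210) is free of the jaws, and the tongs and saucer haven't been touched. I'll hand in.

```bash
python3 -c "
from bench import close_job
print(close_job())"
```

```text
the job is handed in; nothing more can be done
None
```

The job is handed in: I loosened the knob, swung the fence until its pointer stood on the dotted 30° line (within about 0.05°), and tightened the knob again to a rise of about 0.3 N m, keeping clear of the tongs, stamp and saucer.

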